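# Seat a box end in the corner jig and hold the clamp plunger in its third notch

### The arm

A 6-joint arm with a two-finger parallel gripper is mounted at the origin on the work surface. World frame = base frame: x ahead of the robot, y to its left, z up, the work surface at z = 0. Lengths are in m, angles in rad, forces in N, time in s.
With the tool pointing down it reaches from about 0.3 to 0.825 m from the base axis. Payload 5.4 kg.
Tool frame: the origin (TCP) lies at the very end of the fingers, on their centre line; the grasp point (between the pads) lies 19 mm behind it; z points along the fingers, y is the line along which they close (so a half turn about z gives the same grasp; the last joint's range is limited). The gripper opens to 92 mm and grips with 3 to 60 N. Pads are 20 mm wide; open, the fingers measure 128 mm over their backs; the gripper's body (75 mm by 189 mm) begins 69 mm behind the grasp point.
Start: joints at [-1.312, 0.158, 1.597, -0, 1.386, -0.21], TCP at [0.26, -0.513, 0.215] pointing down, gripper open.
Joint ranges: [-2.91, 2.91], [-0.94, 2.29], [0.18, 2.7], [-1.29, 4.43], [0.17, 2.64], [-3, 3]. Speed limits (rad/s): [2.57, 2.57, 3.14, 3.14, 3.14, 3.14].

### API

Orientations are given as a rotation vector (axis times angle).
In Python, from workcell import bot gives the robot as it stands. Calls block until the motion is done:
- bot.goto(position, orientation): joint-space move of the TCP to a pose.
- bot.line_to(position, rot=None, max_speed=0.15): straight line of the TCP; rot=None keeps the orientation; max_speed is the mean speed in m/s.
- bot.set_joints(angles): joint-space move.
- bot.set_gripper(opening, newtons=None): opening from 0.0 (shut) to 1.0 (fully open); newtons is the grip in N (None keeps the last); returns when the fingers have stopped.
- bot.hold(seconds).
- bot.inverse_kinematics(position, orientation): joint angles nearest the present ones, or None.
- bot.read_camera(name): name is "side" or "top" or "wrist"; returns a dict with "pixels" (420x560x3 uint8, blue, green, red), "fx", "fy", "cx", "cy" (pixels), "R" (3x3) and "t" (3): a world point X has camera coordinates R X + t. Camera axes: x right, y down, z forward; pixel columns grow to the right and rows downward; lengths in m; the calibration is good to about 2 mm. The wrist camera is an equidistant fisheye: a pixel r from the principal point sees the ray r / f radians off the axis. A picture is of the moment at which its call begins. There is no depth.
A pose or a line that the arm cannot do raises bot.MotionError and nothing moves.
- bot.job_done(): hands the job in; it is judged then, once.
Readings, each from a call of its own:
- bot.current_clock(): time.
- bot.current_joints(): joint angles.
- bot.current_joint_vel(): joint speeds.
- bot.current_effort(): joint torques, N m.
- bot.current_ee_pos(): TCP position.
- bot.current_tool_rot(): TCP orientation.
- bot.current_contact_force(): force on the tool from outside, world axes, zero at the start.
- bot.current_ft_torque(): the same for the moment, N m.
- bot.current_opening(): opening from 0.0 (shut) to 1.0 (fully open).
- bot.current_grip_force(): force on a finger pad.
Only numpy, scipy, OpenCV 4.12 (cv2) and the standard library are available. Lean on these libraries where they do the work, as an engineer would, in place of code of your own. Each camera call takes 0.05 s, during which the arm holds its last target. There are 200 camera calls.

### The job

Push the walnut box end along the cutting mat until it sits square and flush in the corner of the jig, long edge against the long rail; then press the jig's spring plunger down past its first two notches into the third, so that its foot clamps the panel. It springs back when let go, so finish while still pressing it with the fingers: in the third notch, not on the bottom stop, the panel still flush and the other things on the bench left alone.

Things in the scene. Friction and masses are not known exactly. Their poses are not given: they have to be found in the camera images.
- panel: Loose walnut box end lying flat: board 130 x 100 x 18 mm, pale oblong inlay on top, 0.11 to 0.23 kg. Origin: centre of its underside; x axis along the 130 mm length, y along the 100 mm width, z up. It starts clear of both rails by up to about 80 mm, turned up to 0.35 rad from the jig's axes (its x roughly along the jig's x). Slides on the mat under about 1 N.
- jig: Fixed corner jig (place and turn vary): two aluminium rails 25 mm wide and high meeting in a right-angled inner corner. Origin: the inner corner at mat height (mat top is 3 mm above the bench). Long rail: inner face is jig plane y = 0, from x = -190 to 0 mm. Short rail: inner face is plane x = 0, from y = -130 to 0 mm. The panel belongs at negative x and y.
- seat (a point): Where the panel's origin (centre of its underside) is when fully seated: jig x = -65, y = -50 mm, at mat height.
- guide (a point): Centre of the top of the steel plunger guide, on the plunger's vertical axis: jig x = -30, y = -30 mm, 118 mm above the mat. The guide is 36 mm across, its underside 80 mm above the mat. A grey arm (top 111 mm above the mat) runs from it diagonally over the corner to a column (117 mm high) behind the rails; nothing else of the jig is above the panel.
- plunger: The vertical plunger: a steel rod with three raised rings and, on top, a black mushroom knob 40 mm across with a flat top and 22 mm high. Origin: on the plunger axis, 197 mm below the knob's top face, z up; it goes down with the travel.
- knob_top (a point): Centre of the flat top of the knob: 197 mm above the mat (200 mm above the bench) with the plunger up; it is lower by the plunger's travel.
- travel (a joint): Plunger travel (m): 0 up at rest, grows straight down, bottom stop 0.046. A sprung ball rides over three rings on the rod (crests 0.008, 0.020, 0.032); notches lie past each: first 0.014, second 0.026, third 0.038. Push needed: 6 N at the top, about 15 N at the third notch on the panel, 18 N at the stop; up to 5 N more before each ring, 5 N less past it. Let go anywhere, it rises fully.
- foot: Rubber clamping foot, a disc 28 mm across and 10 mm thick under the plunger rod, sprung on it (up to 16 mm, 1.5 N + 0.3 N/mm). Origin: on the plunger axis, 48 mm below the disc's underside. With the plunger up its underside is 48 mm above the mat, so it meets the panel's top (18 mm) after 30 mm of travel.
- offcut: Bystander: walnut offcut 75 x 35 x 18 mm, outside the long rail. Origin at centre of the underside.
- glue: Bystander: standing white glue bottle, 48 mm across, 110 mm high, outside the short rail. Origin at centre of the underside.
- tape: Bystander: tape measure 65 x 38 x 55 mm high, on the right of the mat. Origin at centre of the underside.
- trysquare: Bystander: try square lying flat, wooden stock 110 mm, steel blade 150 mm, on the left of the mat. Origin under the middle of the stock.
- wax: Bystander: small round wax tin 60 mm across, 30 mm high, on the left behind the long rail. Origin at centre of the underside.
- pencil: Bystander: flat carpenter's pencil 160 mm long, lying on the right. Origin at centre of the underside.
- marker: Bystander: marker pen 140 mm long, lying on the right. Origin under its middle.
Not all that is in view belongs to the job. Leave any blue look-alike of the panel alone.

How it is judged:
By the outcome, as a careful person would: the job done as asked, in the order asked, and still so for the second after the job is handed in, while the arm keeps its last pose, push and grip.
It also fails if it takes over 64 s, if anything falls off the work surface, if the arm or the gripper's body presses on something with over 40 N, if the wrist force passes 120 N, or if a joint passes its speed limit or range.

## Working session

There is one attempt and no reset: what is moved stays moved. The work goes in short steps, each a Python script; the robot and the scene stay as the last script left them, time stands still between calls to the robot, and variables do not carry over. Pictures are saved under pics/ and viewed, at most 10 in all, crops included, and the job is handed in when it is done.

```bash
mkdir -p pics; ls; python3 - <<'E'
from workcell import bot
import cv2,pickle
d={}
for n in("top","side"):
    c=bot.read_camera(n); d[n]=c; cv2.imwrite(f"pics/{n}0.png",c["pixels"]); print(n,c["fx"],c["fy"],c["cx"],c["cy"],c["R"],c["t"])
pickle.dump(d,open("cam0.pkl","wb"))
print(bot.current_clock(),bot.current_tool_rot(),bot.current_ee_pos())
E
```

```text
pics
top 492.8244105125999 492.8244105125999 282.1240287092134 209.00648411412166 [[ 9.28863518e-02 -9.95676521e-01 -6.26092143e-04]
 [-9.73033613e-01 -9.06406262e-02 -2.12108142e-01]
 [ 2.11134348e-01  2.03111602e-02 -9.77246000e-01]] [-0.03000171  0.53155767  1.52076588]
side 481.2773402776732 481.2773402776732 279.7510701036443 212.47809572099516 [[ 0.99391347 -0.11004505 -0.00510941]
 [-0.07225917 -0.61622319 -0.7842497 ]
 [ 0.08315426  0.77984554 -0.62042429]] [-0.50194294  0.14670207  1.44985865]
0.1 [-3.05405601e+00 -7.29316418e-01  1.16893403e-04] [ 0.25962797 -0.51242241  0.21373743]
```

View pics/top0.png

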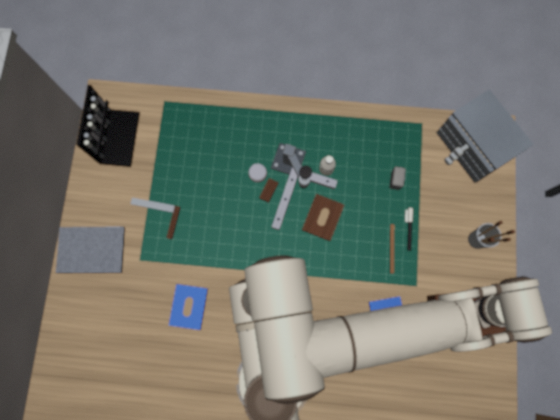

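View pics/side0.png

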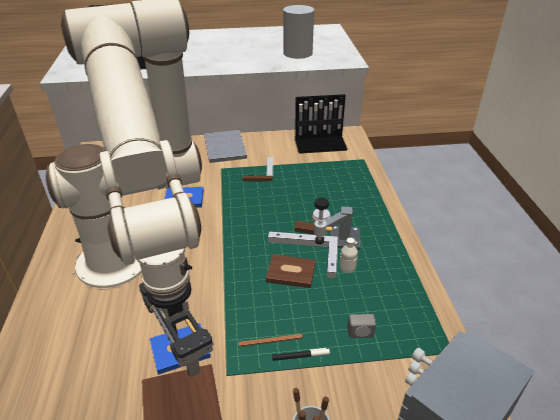

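The top view shows the panel (walnut with pale inlay, ~(323,217)) inside the jig's angle, with the long rail from (279,225) up to ~(298,175) and the short rail to (336,184). The other candidates are blue panels at (188,306) and (386,303), the small offcut at (269,190) and a walnut block off the mat at the lower right. The panel is the only walnut board with an inlay on the mat. I'll confirm this in an enlarged crop and measure.

```bash
cat > h.py <<'E'
import numpy as np, cv2
from scipy.spatial.transform import Rotation as Ro
def ray(c,uv,fish=False):
    u=(np.atleast_2d(uv)-[c["cx"],c["cy"]])/[c["fx"],c["fy"]]
    if fish:
        r=np.linalg.norm(u,axis=1,keepdims=True)+1e-12
        d=np.hstack([u/r*np.sin(r),np.cos(r)])
    else: d=np.hstack([u,np.ones((len(u),1))])
    R=np.array(c["R"]); return -R.T@np.array(c["t"]), d@R
def onplane(c,uv,z,fish=False):
    o,d=ray(c,uv,fish); return (o+d*((z-o[2])/d[:,2:]))[:,:2]
def proj(c,X,fish=False):
    p=np.atleast_2d(X)@np.array(c["R"]).T+c["t"]
    if fish:
        n=np.linalg.norm(p[:,:2],axis=1,keepdims=True)+1e-12; q=p[:,:2]/n*np.arctan2(n,p[:,2:])
    else: q=p[:,:2]/p[:,2:]
    return q*[c["fx"],c["fy"]]+[c["cx"],c["cy"]]
E
python3 - <<'E'
import pickle,cv2,numpy as np
from h import *
d=pickle.load(open("cam0.pkl","rb")); t=d["top"]
im=t["pixels"]
cv2.imwrite("pics/crop_top.png",cv2.resize(im[130:250,240:360],None,fx=5,fy=5,interpolation=cv2.INTER_CUBIC))
hsv=cv2.cvtColor(im,cv2.COLOR_BGR2HSV)
m=cv2.inRange(hsv,(0,60,20),(25,255,180)); m[:150]=0;m[250:]=0;m[:,:255]=0;m[:,360:]=0
for c in cv2.findContours(m,cv2.RETR_EXTERNAL,2)[0]:
    if cv2.contourArea(c)>80:
        w=onplane(t,c[:,0].astype(float),0.021); r=cv2.minAreaRect((w*1000).astype(np.float32)); print(r, cv2.boxPoints(r).round())
for n,p in dict(railend=(279,226),corner=(300,181),shortend=(336,184)).items(): print(n,onplane(t,p,0.028))
E
```

```text
((526.1258544921875, -114.46932220458984), (96.54662322998047, 128.73171997070312), 73.38504028320312) [[ 451. -142.]
 [ 574. -179.]
 [ 602.  -87.]
 [ 478.  -50.]]
((600.1687622070312, 71.67411804199219), (31.407337188720703, 71.51963806152344), 69.64851379394531) [[561.  69.]
 [628.  45.]
 [639.  74.]
 [572.  99.]]
railend [[0.48132326 0.02491096]]
corner [[ 0.63802434 -0.02991847]]
shortend [[ 0.63881793 -0.14899997]]
```

View pics/crop_top.png

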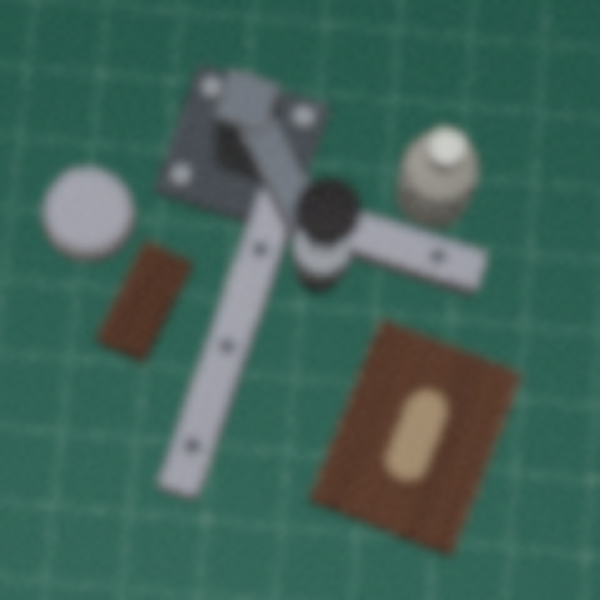

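The crop confirms the walnut panel with the pale inlay at (417,437) in crop pixels. The jig's rails meet under the knob (328,210), and the glue bottle is at (440,175), outside the short rail. Next I'll move to the pre-push hover and look with the wrist camera.

```bash
cat >> h.py <<'E'
def down(ydir):  # tool pointing down, closing line along world xy direction ydir
    y=np.array([ydir[0],ydir[1],0.])/np.linalg.norm(ydir); z=np.array([0,0,-1.]); x=np.cross(y,z)
    return Ro.from_matrix(np.c_[x,y,z]).as_rotvec()
E
python3 - <<'E'
from workcell import bot
import pickle; from h import *
t=pickle.load(open("cam0.pkl","rb"))["top"]
a=onplane(t,[(280,229.4),(297,178)],.028); b=onplane(t,[(312,182),(335,188.4)],.028)
u=(a[1]-a[0])/np.linalg.norm(a[1]-a[0]); v=(b[0]-b[1])/np.linalg.norm(b[0]-b[1]); print(a,b,u,v,np.degrees([np.arctan2(*u[::-1]),np.arctan2(*v[::-1])]))
ex=(u+np.array([v[1],-v[0]])); ex/=np.linalg.norm(ex); ey=np.array([-ex[1],ex[0]])
A=np.array([[*ey],[*ex]]); C=np.linalg.solve(A,[ey@a.mean(0),ex@b.mean(0)])
print("C",C,"ang",np.degrees(np.arctan2(ex[1],ex[0])))
P=C-.085*ex-.22*ey
for s in(1,-1):
    print(s,bot.inverse_kinematics([*P,.22],down(s*ex)))
cands=[(s,bot.inverse_kinematics([*P,.22],down(s*ex))) for s in(1,-1)]
s=min((c for c in cands if c[1] is not None),key=lambda c:abs(c[1][5]))[0]
bot.goto([*P,.22],down(s*ex)); print(s,bot.current_ee_pos(),bot.current_joints())
c=bot.read_camera("wrist"); pickle.dump(c,open("w1.pkl","wb")); cv2.imwrite("pics/w1.png",c["pixels"]); print(c["fx"],-np.array(c["R"]).T@c["t"],c["R"])
c=bot.read_camera("top"); pickle.dump(c,open("t1.pkl","wb"))
E
```

```text
[[ 0.47050922  0.02064027]
 [ 0.64734577 -0.01916494]] [[ 0.63828912 -0.06964894]
 [ 0.62356102 -0.1467689 ]] [ 0.97558968 -0.21960142] [0.18758629 0.98224813] [-12.68562338  79.18804396]
C [ 0.649659   -0.01813251] ang -11.74878970954058
1 [-0.60689705  0.12804671  1.61992764  0.          1.3936183  -0.40184199]
-1 [-0.60689705  0.12804671  1.61992764  0.          1.3936183   2.73975066]
1 [ 0.52126631 -0.21718643  0.21996737] [-6.08485082e-01  1.28205898e-01  1.61981784e+00 -4.28328682e-04
  1.39356716e+00 -4.01785270e-01]
325.19226210127806 [ 0.53591627 -0.14756832  0.3901986 ] [[ 9.78691464e-01 -2.05336279e-01 -1.73940198e-04]
 [-1.98529428e-01 -9.46463690e-01  2.54543807e-01]
 [-5.24317062e-02 -2.49085319e-01 -9.67061229e-01]]
```

View pics/w1.png

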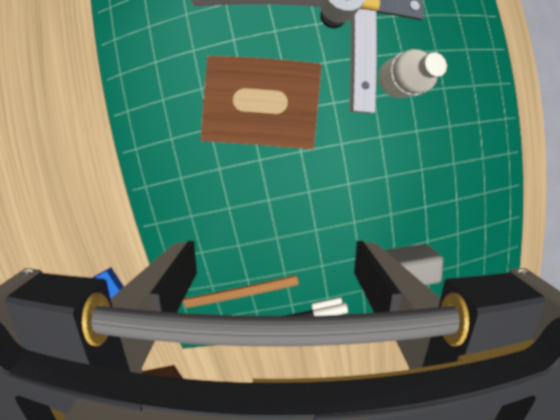

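The wrist view shows the panel with corners ~(207,57), (321,64), (313,149), (202,141). The short rail's inner edge runs (357,12)-(353,110), and the long rail is only just in view at the top. One more view from nearer the jig should fix its axes.

```bash
python3 - <<'E'
from workcell import bot
import pickle; from h import *
th=np.radians(-11.75); ex=np.array([np.cos(th),np.sin(th)]); ey=np.array([-ex[1],ex[0]]); C=np.array([.6497,-.0181])
c=pickle.load(open("w1.pkl","rb"))
w=onplane(c,[(207,57),(321,64),(313,149),(202,141)],.021,True); r=onplane(c,[(357,12),(353,110)],.028,True)
print(w,w.mean(0)); e=w[1]-w[0]; f=w[2]-w[3]; print(np.degrees(np.arctan2(*e[::-1])),np.degrees(np.arctan2(*f[::-1])),np.linalg.norm(e)); e=r[0]-r[1]; print(r,np.degrees(np.arctan2(*e[::-1])))
bot.line_to([*(C-.13*ex-.14*ey),.32])
c=bot.read_camera("wrist"); pickle.dump(c,open("w2.pkl","wb")); cv2.imwrite("pics/w2.png",cv2.resize(c["pixels"][:280,60:460],None,fx=2,fy=2,interpolation=cv2.INTER_CUBIC))
E
```

```text
[[ 0.47770459 -0.04845536]
 [ 0.60197419 -0.08454404]
 [ 0.57333814 -0.17898144]
 [ 0.45133056 -0.14301065]] [ 0.52608687 -0.11374787]
-16.193632611175463 -16.4267957251385 0.12940373452637635
[[ 0.65623393 -0.02911288]
 [ 0.62586777 -0.14320487]] 75.09595109842216
```

View pics/w2.png

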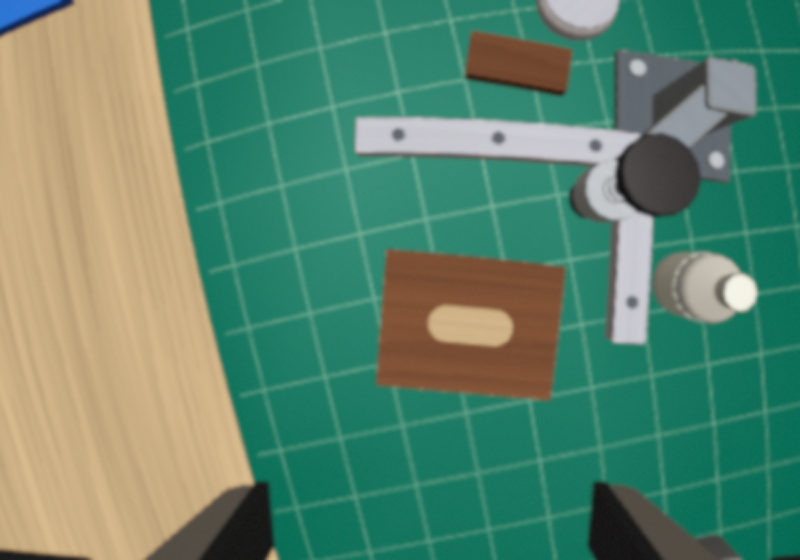

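This view shows the long rail's inner edge at (358,153)-(600,163) and the short rail's at (615,225)-(611,340). The knob top is at (658,175) and the panel corners are (388,250), (565,267), (550,400), (377,386).

```bash
python3 - <<'E'
import pickle; from h import *
c=pickle.load(open("w2.pkl","rb")); f=lambda p,z:onplane(c,np.array(p,float)/2+[60,0],z,True)
im=c["pixels"]; s=cv2.cvtColor(im,cv2.COLOR_BGR2HSV)
m=cv2.inRange(s,(0,0,110),(180,60,255)); m[:55]=0;m[175:]=0;m[:,230:]=m[:,230:]
# long rail: inner (lower) edge per column; short rail: left edge per row
L=[(x,np.where(m[:90,x])[0].max()+.5) for x in range(245,345,4)]
S=[(np.where(m[y,355:390])[0].min()+355-.5,y) for y in range(118,166,3)]
def fit(P):
    P=P.astype(np.float32)
    for _ in range(2):
        vx,vy,x,y=cv2.fitLine(P,cv2.DIST_HUBER,0,.0001,.0001).ravel(); n=np.array([-vy,vx]); r=(P-[x,y])@n; P=P[abs(r)<.002]
    return np.array([vx,vy]),np.array([x,y]),r.std(),len(P)
L=fit(onplane(c,np.array(L,float),.028,True)); S=fit(onplane(c,np.array(S,float),.028,True)); print(L,S)
u=L[0]*np.sign(L[0][0]); v=S[0]*np.sign(S[0][1]); print(np.degrees([np.arctan2(u[1],u[0]),np.arctan2(v[1],v[0])-np.pi/2]))
a=f([(358,153),(600,163)],.028); b=f([(615,225),(611,340)],.028); u=a[1]-a[0]; v=b[0]-b[1]
print(a,b,np.degrees([np.arctan2(u[1],u[0]),np.arctan2(v[1],v[0])-np.pi/2]))
A=np.c_[L[0],-S[0]]; k=np.linalg.solve(A,S[1]-L[1]); print("C auto",L[1]+k[0]*L[0])
A=np.c_[u,-v]; k=np.linalg.solve(A,b[0]-a[0]); C=a[0]+k[0]*u; print("C man",C)
P=f([(388,250),(565,267),(550,400),(377,386)],.021); print(P,P.mean(0))
e=P[1]-P[0]+P[2]-P[3]; print(np.degrees(np.arctan2(e[1],e[0])))
print("end-of-rail",f((356,153),.028)); print("knob",f((658,175),.2))
for nm in("top",):
    t=pickle.load(open("t1.pkl","rb")); s=cv2.cvtColor(t["pixels"],cv2.COLOR_BGR2HSV); m=cv2.inRange(s,(0,0,0),(180,255,60)); m[:160]=0;m[185:]=0;m[:,:294]=0;m[:,318:]=0
    cs=max(cv2.findContours(m,0,2)[0],key=cv2.contourArea); (x,y),r=cv2.minEnclosingCircle(cs); print(x,y,r,onplane(t,(x,y),.197))
E
```

```text
(array([ 0.97388244, -0.22705288], dtype=float32), array([0.5282408 , 0.01141065], dtype=float32), np.float32(0.0006897469), 24) (array([0.22559936, 0.97422016], dtype=float32), array([ 0.6345024 , -0.10013934], dtype=float32), np.float32(0.00047828938), 16)
[-13.123624 -13.038127]
[[ 0.47364804  0.02482419]
 [ 0.64094304 -0.01395624]] [[ 0.6430426  -0.06018091]
 [ 0.62547652 -0.1424428 ]] [-13.05114731 -12.05381224]
C auto [ 0.65356773 -0.01780833]
C man [ 0.65234875 -0.01660018]
[[ 0.47944094 -0.04786964]
 [ 0.60206345 -0.08445684]
 [ 0.57394559 -0.17954852]
 [ 0.45029829 -0.14319558]] [ 0.52643707 -0.11376765]
-16.498224607366538
end-of-rail [[0.47227358 0.02515657]]
knob [[ 0.61804587 -0.03994991]]
305.4230651855469 171.65383911132812 5.8697357177734375 [[ 0.62082629 -0.04159054]]
```

The jig fit is consistent: the angle is -13.1°, the corner is (0.6535,-0.0178), and the predicted knob position matches the measured one within 1 mm. Next I'll push along jig y with two spread fingers.

```bash
cat >> h.py <<'E'
th=np.radians(-13.08); ex=np.array([np.cos(th),np.sin(th)]); ey=np.array([-ex[1],ex[0]]); C=np.array([.6532,-.0176])
def W(x,y,z): return [*(C+x*ex+y*ey),z]
def J(p): d=np.array(p[:2])-C; return np.round([d@ex*1000,d@ey*1000,p[2]*1000],1)
def push(bot,p0,p1,z,fmax,step,speed):
    """push from p0 to p1 (jig xy) in steps until the opposing force exceeds fmax"""
    p0,p1=map(np.array,(p0,p1)); L=np.linalg.norm(p1-p0); d=(p1-p0)/L; D=d[0]*ex+d[1]*ey; s=0
    while s<L:
        s=min(L,s+step); bot.line_to(W(*(p0+d*s),z),max_speed=speed)
        f=-np.dot(bot.current_contact_force()[:2],D)
        if f>fmax: break
    return J(bot.current_ee_pos()),round(f,2),bot.current_contact_force().round(1),round(bot.current_clock(),1)
E
python3 - <<'E'
from workcell import bot
from h import *
bot.set_gripper(.5)
bot.goto(W(-.112,-.215,.10),down(ex)); print(bot.current_clock(),bot.current_contact_force())
bot.line_to(W(-.112,-.215,.010)); print(J(bot.current_ee_pos()),bot.current_contact_force())
bot.line_to(W(-.112,-.190,.010),max_speed=.08)
print(push(bot,(-.112,-.19),(-.112,-.122),.010,6,.0085,.06))
print(push(bot,(-.112,-.122),(-.112,-.100),.010,6,.001,.03))
E
```

```text
4.5083 [0.34957643 0.70259423 0.53131732]
[-110.8 -215.3   11.3] [0.60968022 0.03393421 0.75044486]
(array([-112.1, -121.6,   10. ]), np.float64(-0.61), array([0.5, 0.5, 0.9]), 8.1)
(array([-112.3, -107.8,   10. ]), np.float64(9.12), array([-3.3, -8.6,  0.6]), 12.1)
```

```bash
python3 - <<'E'
from workcell import bot
from h import *
bot.line_to(W(-.112,-.125,.010)); bot.line_to(W(-.13,-.16,.12),max_speed=.2)
c=bot.read_camera("wrist"); cv2.imwrite("pics/w3.png",c["pixels"])
s=cv2.cvtColor(c["pixels"],cv2.COLOR_BGR2HSV)
bot.set_gripper(.4)
bot.goto(W(-.215,-.055,.12),down(ey)); print(bot.current_joints(),bot.current_clock())
bot.line_to(W(-.215,-.055,.010),max_speed=.2); print(J(bot.current_ee_pos()),bot.current_contact_force())
print(push(bot,(-.215,-.055),(-.152,-.055),.010,6,.009,.08))
print(push(bot,(-.152,-.055),(-.130,-.055),.010,6,.001,.03))
E
```

```text
[-3.33759113e-01 -1.25966366e-01  2.08011280e+00 -7.09230193e-05
  1.18697576e+00 -1.67504770e+00] 14.7
[-214.2  -55.2   10.7] [0.49733853 0.83368259 1.26024573]
(array([-151.9,  -55. ,   10.1]), np.float64(0.34), array([-0.4, -0.4, -0.6]), 17.3)
(array([-137.6,  -54.9,    9.7]), np.float64(6.99), array([-6.9,  1.1,  5.3]), 21.3)
```

View pics/w3.png

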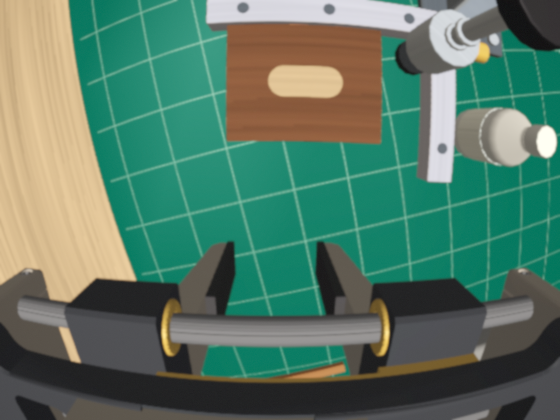

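The y push left the panel flush along the long rail: its edge is at row ~25, against the rail at (228..382). The x push met resistance where contact is expected (-137.6, against -137.8). I'll back off and check the fit.

```bash
python3 - <<'E'
from workcell import bot
from h import *
bot.line_to(W(-.16,-.055,.010)); bot.line_to(W(-.17,-.075,.12),max_speed=.2)
bot.goto(W(-.105,-.15,.21),down(ex)); print(bot.current_clock())
c=bot.read_camera("wrist"); 
for n,p in dict(A=(0,0),B=(-.13,0),D=(-.13,-.1),E=(0,-.1)).items(): print(n,proj(c,W(*p,.021),True),end=" ")
import pickle; pickle.dump(c,open("w4.pkl","wb"))
o=proj(c,W(-.065,-.05,.021),True)[0].astype(int); print(o)
x0,y0=max(o[0]-110,0),max(o[1]-80,0)
cv2.imwrite("pics/w4.png",cv2.resize(c["pixels"][y0:y0+165,x0:x0+220],None,fx=3.6,fy=3.6,interpolation=cv2.INTER_CUBIC)); print(x0,y0)
E
```

```text
23.5833
A [[370.07848412  62.72307029]] B [[253.04212334  58.67043878]] D [[253.15227338 148.18627133]] E [[369.06706157 150.00330166]] [312 103]
202 23
```

View pics/w4.png

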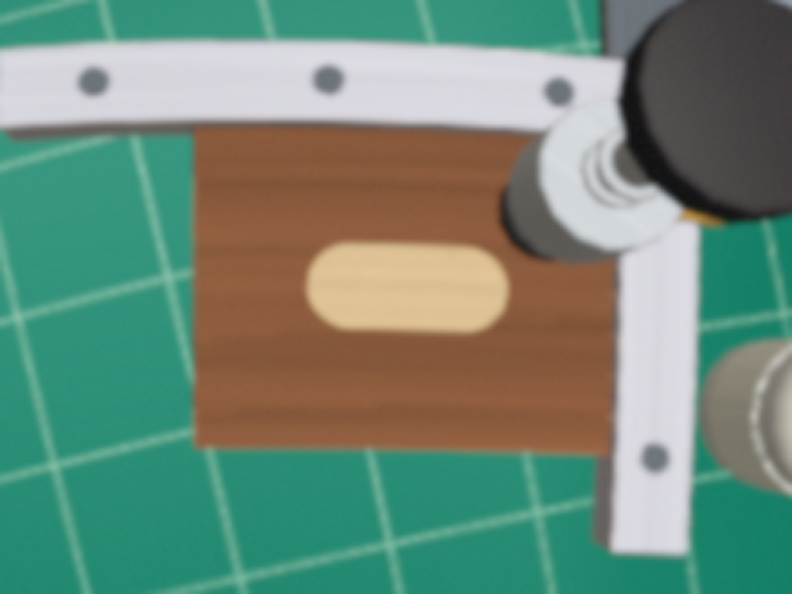

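The check shows the panel's top edge along the long rail (row ~127) and its right edge along the short rail (col ~614), square with no visible gap. I'll do a brief confirming push in y, then press the plunger.

```bash
python3 - <<'E'
from workcell import bot
from h import *
bot.goto(W(-.098,-.15,.05),down(ex)); bot.line_to(W(-.098,-.15,.010),max_speed=.2)
bot.line_to(W(-.098,-.1105,.010),max_speed=.08)
print(push(bot,(-.098,-.1105),(-.098,-.104),.010,7,.001,.03))
bot.line_to(W(-.098,-.14,.010),max_speed=.2); bot.line_to(W(-.098,-.15,.24),max_speed=.3)
bot.set_gripper(0.)
bot.goto(W(-.03,-.03,.23),down(ex)); bot.hold(.3); print(J(bot.current_ee_pos()),bot.current_contact_force(),bot.current_clock(),bot.current_opening())
bot.line_to(W(-.03,-.03,.203),max_speed=.1)
f0=bot.current_contact_force()[2]
for z in np.arange(.200,.188,-.002):
    bot.line_to(W(-.03,-.03,z),max_speed=.05); print(round(z,4),J(bot.current_ee_pos()),bot.current_contact_force().round(1))
print(bot.current_clock())
E
```

```text
(array([ -97.9, -107.8,   10.1]), np.float64(10.81), array([ -3.6, -10.3,   0.1]), 26.6)
[-30.  -31.1 230.4] [-0.0451534  -0.06534536 -0.03800619] 29.3667 0.007620400218603386
0.2 [-29.8 -30.  200.4] [ 0.6 -0.1  3.9]
0.198 [-29.7 -30.  199.4] [-1.8  0.4  6. ]
0.196 [-29.7 -30.  197.7] [-2.5 -0.2  7.7]
0.194 [-29.8 -30.  196. ] [-3.4  1.   8.7]
0.192 [-29.8 -30.  193.6] [-3.   0.8  6.4]
0.19 [-29.8 -30.  191.1] [-1.9 -0.   5.3]
0.188 [-29.8 -30.  188.4] [-1.6  0.3  3.2]
31.5333
```

```bash
python3 - <<'E'
from workcell import bot
from h import *
z=.188
while bot.current_ee_pos()[2]>.1628 and z>.152:
    z-=.002 if z>.166 else .001
    bot.line_to(W(-.03,-.03,z),max_speed=.05); print(round(z,4),J(bot.current_ee_pos()),bot.current_contact_force().round(1))
bot.hold(.5); print(J(bot.current_ee_pos()),bot.current_contact_force().round(1),bot.current_clock())
c=bot.read_camera("side"); im=c["pixels"]; o=proj(c,W(-.05,-.05,.08))[0].astype(int)
cv2.imwrite("pics/s5.png",cv2.resize(im[o[1]-75:o[1]+75,o[0]-100:o[0]+100],None,fx=4,fy=4,interpolation=cv2.INTER_CUBIC))
E
```

```text
0.186 [-29.8 -30.  187. ] [-2.5  0.6  7. ]
0.184 [-29.8 -30.  185.5] [-3.2 -0.6  9.7]
0.182 [-29.8 -29.9 183.6] [-4.1  0.7  9.1]
0.18 [-29.8 -30.  181.2] [-2.3 -0.   7.8]
0.178 [-29.8 -30.  178.8] [-2.1  0.4  5. ]
0.176 [-29.8 -30.  176.5] [-2.2 -0.5  3.9]
0.174 [-29.7 -30.  175.1] [-1.8 -0.3  7.5]
0.172 [-29.7 -30.  173.6] [-3.6  0.6 11.1]
0.17 [-29.7 -30.  171.9] [-4.3  1.  11.4]
0.168 [-29.8 -30.  169.7] [-4.2  0.3 10.6]
0.166 [-29.8 -30.  167.5] [-3.1  1.8 10.2]
0.165 [-29.8 -30.  166.8] [-4.5  1.2 11. ]
0.164 [-29.8 -30.  165.8] [-4.4  1.2 11.3]
0.163 [-29.8 -30.  164.7] [-3.6  1.  11.3]
0.162 [-29.8 -30.  163.7] [-4.3  0.2 10.7]
0.161 [-29.7 -30.  163.1] [-5.5  1.  12.3]
0.16 [-29.7 -30.  162.6] [-6.2  1.  15.3]
[-29.7 -30.  162.6] [-5.4  1.3 15.7] 36.2833
```

View pics/s5.png

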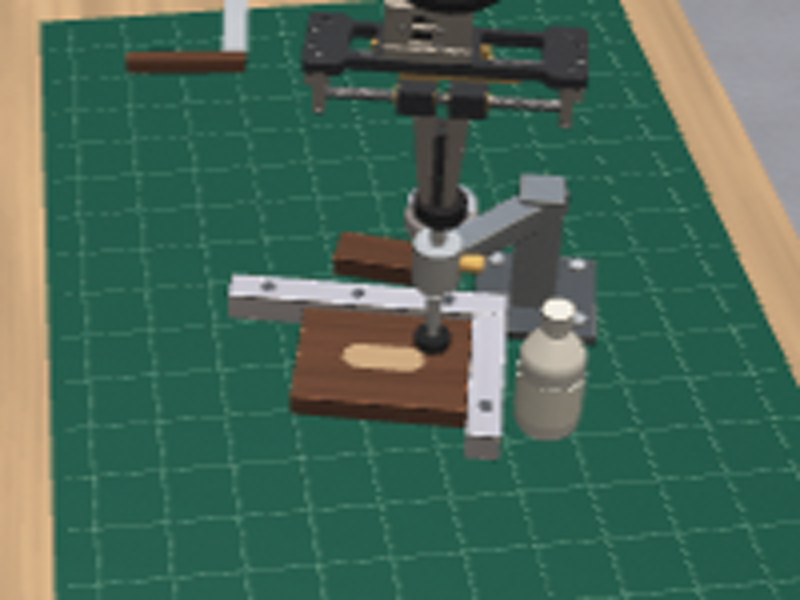

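The foot (430,338) is down on the panel, which is still flush in the corner, and the bottle and offcut are undisturbed. Travel is 37.4 mm at 15.7 N, which matches the third notch. I'll nudge it to the centre and hand in.

```bash
python3 - <<'E'
from workcell import bot
from h import *
bot.line_to(W(-.03,-.03,.1594),max_speed=.05); bot.hold(.4); print(J(bot.current_ee_pos()),bot.current_contact_force().round(1),bot.current_clock())
print(bot.job_done())
E
```

```text
[-29.7 -30.  162.1] [-6.2  0.3 15.5] 36.9833
the job is handed in; nothing more can be done
None
```

I handed the job in at 37 s with the panel flush in the jig corner and the fingers still pressing the plunger in its third notch (37.9 mm travel, about 15.5 N, foot on the panel); the last side view showed the things around the jig undisturbed, and no verdict came back.

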